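Clamp an offcut in the bench press with a ratchet wrench

ROBOT

A 6-joint arm with a two-finger parallel gripper is mounted at the origin on the work surface; the furniture and walls round the work are solid. World frame = base frame: x ahead of the robot, y to its left, z up, the work surface at z = 0. Lengths are in mm, angles in rad, forces in N, time in s.
With the tool pointing down it reaches from about 300 to 775 mm from the base axis. Payload 14.6 kg.
Tool frame: the origin (TCP) lies on the centre line of the jaws, within the pads' length; the fingertips stand 19 mm ahead of it and the grasp point (between the pads) is the TCP (bot.tip_reach is the distance from the TCP to the fingertips, in mm); z points along the fingers, y is the line along which they close (so a half turn about z gives the same grasp; the last joint's range is limited). The gripper opens to 85 mm and grips with 20 to 120 N. Pads are 22 mm wide; open, the fingers measure 114 mm over their backs; the gripper's body (76 mm by 85 mm) begins 54 mm behind the grasp point. The pads swing forward as they close: fully open they stand 13 mm farther back than shut.
Start: joints at [1.132, 0.3, 1.521, -0, 1.321, -0.067], TCP at [199.808, 512.412, 250.281] pointing down, gripper open.
Joint ranges: [-3.03, 3.03], [-0.79, 2.21], [0.23, 2.52], [-1.04, 4.18], [0, 3.07], [-2.55, 2.55]. Speed limits (rad/s): [2.22, 2.22, 2.57, 3.14, 3.14, 3.14].

INTERFACE

Orientations are given as a unit quaternion [w, x, y, z].
In Python, from rig import bot gives the robot as it stands. Calls block until the motion is done:
- bot.move_to(position, orientation): joint-space move of the TCP to a pose.
- bot.servo_line(position, attitude=None, speed=150, until_force=None): straight line of the TCP; attitude=None keeps the orientation; speed is the mean speed in mm/s. With until_force (N) it stops when the force on the tool has changed by that much, and returns True; else False.
- bot.move_joints(angles): joint-space move.
- bot.move_gripper(opening, grip_force=None): finger opening in mm; grip_force is the grip in N (None keeps the last); returns when the fingers have stopped.
- bot.dwell(seconds).
- bot.ik(position, orientation): joint angles nearest the present ones, or None.
- bot.read_state(): the state.
- bot.read_camera(name): name is "side" or "top"; returns a dict with "image" (384x512x3 uint8, blue, green, red), "depth" (384x512 float32, mm along the optical axis (not along the pixel's ray), 0 where there is no reading), "fovy" (degrees; the focal length in pixels is half the picture's height over the tangent of half this angle, whatever the lens; pixels are square), "cx", "cy" (the principal point, pixels), "eye" and "attitude" of the camera in the world. Camera axes: x right, y down, z forward; pixel columns grow to the right and rows downward; lengths in mm; the calibration is good to about 2 mm. A picture is of the moment at which its call begins.
A pose or a line that the arm cannot do raises bot.MotionError and nothing moves.
- bot.finish_job(): hands the job in; it is judged then, once.
The state is a dict: "clock": time; "joint_positions": joint angles; "qvel": joint speeds; "effort": joint torques, N m; "ee_pos": TCP position; "tool_rot": TCP orientation; "ft_force": force on the tool from outside, world axes, zero at the start; "moment": the same for the moment, N m; "grip_width": finger opening in mm; "grip_force": force on a finger pad.
Only numpy, scipy, OpenCV 4.12 (cv2) and the standard library are available. Lean on these libraries where they do the work, as an engineer would, in place of code of your own. Each camera call takes 0.05 s, during which the arm holds its last target. There are 200 camera calls.

TASK

Put the red-handled ratchet wrench on the square head of the green bench press and clamp the wooden offcut firmly: swing the handle clockwise (seen from above), let it slip freely on the way back, and repeat until the handle turns clearly stiffer than it ran at first, then stop before the wood is crushed. Turn the screw only with the wrench and leave the wrench sitting fully down on the head. Do not bang the press or disturb the chisel, the tape roll or the tin.

Things in the scene. Friction and masses are not known exactly. Their poses are not given: they have to be found in the camera images.
- press: Green fixed bench press: base plate 135 x 164 x 10 mm, two columns, 50 x 156 mm bridge with its top 64 mm up; the screw stands upright in the bridge. Origin: on the screw's axis at bench level. Its -x axis points to the side where the wrench handle works, between two stop posts.
- post_left (a point): Top of the stop post 50 degrees to the press's +y side of its -x axis, 95 mm from the screw's axis: steel, 10 mm thick, black cap, 108 mm tall. A seated wrench's handle can swing only about 42 degrees either side of the press's -x axis between the posts, so one stroke is never enough.
- post_right (a point): Top of the like stop post on the other side (50 degrees to the press's -y side of its -x axis, 95 mm from the screw's axis, 108 mm tall).
- screw: The clamping screw: steel square head 26 x 26 mm, 16 mm tall, bevelled at the top, on a round collar 48 mm across. Origin: on the axis at the collar's top, 73 mm above the bench, where a seated wrench's underside rests. z up; x and y square to the head's flats, so yaw tells how the head is turned. Clockwise from above lowers the platen, 6 mm per radian.
- screw_top (a point): Centre of the square head's top. The platen starts 1.3 to 1.8 rad of screw turn off the wood. Running free the screw takes 0.6 N m (4.1 N at 145 mm from its axis); once the wood is pressed the moment rises 0.006 N m per newton of clamping force (0.04 N at 145 mm). It stays where left up to about 100 N of clamping force, and eases back to that from higher.
- platen: Aluminium plate 60 x 96 x 8 mm under the bridge, pushed down by the screw. Origin: centre of its underside. A good clamp leaves over 35 N on the wood; at no time may it pass 200 N. It is reached some 0.1 to 0.2 rad after first touch: stop when the push square to the handle, 145 mm from the axis, is about 7 to 9 N; at 12 N the wood is crushed.
- offcut: Wooden offcut 42 x 85 x 18 mm, lying loose on the press's base below the platen. Origin: centre of its underside.
- wrench_head (a point): Centre of the ratchet wrench's round steel head, 22 mm above its underside, on the socket's axis (z, up). Head 54 mm across, 28 mm tall: the top 10 mm is full width, below it the turning socket, 47 mm across, opens downward (underside on the bench at the start). The handle lies along -x. The wrench weighs 0.5 kg and balances 9 mm from the head's centre: best lifted by the head.
- wrench_grip (a point): Point inside the wrench's red handle grip at half height, 145 mm from the socket axis, where the handle is well taken. The grip is 20 mm wide, 24 mm tall, its underside level with the head's underside, and runs from 70 to 180 mm from the socket axis.
- socket (a joint): Turn of the eight-point socket in the head, rad, about 0 at the start: socket yaw = wrench yaw - this. It fits the square head whenever the two yaws agree to a multiple of 45 degrees (play 8 degrees, 1 mm), 16 mm deep. It grows as the handle swings back anticlockwise and slips (24 clicks a turn, 0.05 N m drag); clockwise it locks after at most 0.26 rad plus 0.3 rad play.
- hinged_tin: Bystander: red pressed tin 81 x 109 x 33 mm, origin under its centre.
- tape_roll: Bystander: roll of tape 103 mm across, 26 mm tall, lying flat, origin under its centre.
- chisel: Bystander: wood chisel with a wooden handle, 244 mm long, 26 mm tall, origin under its centre.

How it is judged (in metres and radians):
On the way, in this order (a step that is already met when the one before it is completed fails the run):
1. the wrench sits fully down on the square head (horizontal distance between wrench_head and screw below 0.006 m and z of wrench_head in the frame of screw below 0.0265 m and angle between wrench_head's own z axis and vertical below 0.1 rad), for 0.2 s.
2. the offcut is clamped with more than 35 N, the ratchet having slipped on at least one return stroke (0.4 rad) (contact force between platen and offcut above 35 N and value of joint socket above 0.4 rad), for 0.2 s.
At the end, for the whole second after the job is handed in: The offcut is clamped between platen and base with 35 to 200 N, its centre within 20 mm of the platen's; the wrench sits fully down on the square head (within 6 mm of its axis, no more than 4 mm raised, upright within 0.1 rad) (all of step 1 and contact force between platen and offcut between 35 and 200 N and horizontal distance between offcut and platen below 0.02 m); the robot touches nothing.
It fails at once if the wood is crushed (more than 200 N from the platen) (contact force between platen and offcut above 200 N).
It fails at once if the fingers turn or press the screw itself (contact force between the fingers and screw above 2 N).
It fails at once if the robot bangs the press (more than 20 N) (contact force between any of the fingers, the arm and press above 20 N).
It fails at once if a bystander is moved by more than 40 mm (distance of any of hinged_tin, tape_roll, chisel from where it was at the start of the episode above 0.04 m).
It also fails if it takes over 72 s, if anything falls off the work surface, if the arm or the gripper's body presses on something with over 40 N, if the wrist force passes 120 N, or if a joint passes its speed limit or range.

## Working session

There is one attempt and no reset: what is moved stays moved. The work goes in short steps, each a Python script; the robot and the scene stay as the last script left them, time stands still between calls to the robot, and variables do not carry over. Pictures are saved under pics/ and viewed, at most 10 in all, crops included, and the job is handed in when it is done.

```bash
ls; mkdir -p pics
cat > h.py <<'E'
import numpy as np, cv2
from scipy.spatial.transform import Rotation as R
from rig import bot
def rot(q): return R.from_quat([q[1],q[2],q[3],q[0]])
def quat(r):
    x,y,z,w=r.as_quat(); return [w,x,y,z]
def pts(c):
    h,w=c["depth"].shape; f=h/2/np.tan(np.radians(c["fovy"])/2)
    v,u=np.mgrid[:h,:w]; d=c["depth"]
    p=np.stack([(u-c["cx"])/f*d,(v-c["cy"])/f*d,d],-1)
    return p@rot(c["attitude"]).as_matrix().T+np.array(c["eye"])
def down(yaw): # tool pointing down; tool y axis direction = yaw+90deg... tool x at angle yaw
    return R.from_euler('z',yaw)*R.from_euler('x',np.pi)
E
python3 - <<'E'
from h import *
import pickle
for n in ("side","top"):
    c=bot.read_camera(n); pickle.dump(c,open(n+".pkl","wb")); cv2.imwrite(f"pics/{n}0.png",c["image"]); print(n,c["eye"],c["attitude"],c["fovy"],c["cx"],c["cy"])
s=bot.read_state(); print({k:np.round(v,3) for k,v in s.items()}); print(rot(s["tool_rot"]).as_matrix().round(3))
E
```

```text
pics
side [1448.00260923 -176.26712117  488.4071043 ] [-0.41392462  0.63107075  0.55317261 -0.35272678] 44.002308942669735 253.3643161930641 186.9425071849814
top [461.61294748 -60.92509361 958.37056189] [ 0.02578697 -0.70146249  0.71166086 -0.0287093 ] 45.480099025029254 251.2378040394547 194.70302349935434
{'clock': np.float64(0.1), 'joint_positions': array([ 1.132,  0.3  ,  1.522,  0.   ,  1.321, -0.067]), 'qvel': array([ 0.   , -0.001, -0.002, -0.001,  0.001,  0.001]), 'effort': array([ 2.0000e-03, -5.4437e+01, -3.6237e+01, -0.0000e+00,  3.0000e-03,
       -0.0000e+00]), 'ee_pos': array([199.726, 512.241, 249.769]), 'tool_rot': array([-0.   ,  0.185,  0.983, -0.001]), 'ft_force': array([ 0.303, -0.551,  0.408]), 'moment': array([-0.075,  0.003, -0.018]), 'grip_force': np.float64(0.0), 'grip_width': np.float64(85.43)}
[[-0.932  0.363 -0.   ]
 [ 0.363  0.932 -0.001]
 [ 0.    -0.001 -1.   ]]
```

View pics/top0.png

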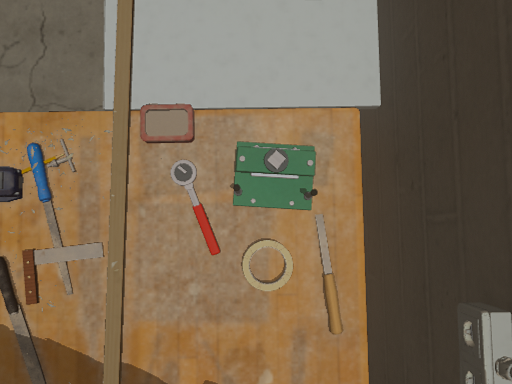

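View pics/side0.png

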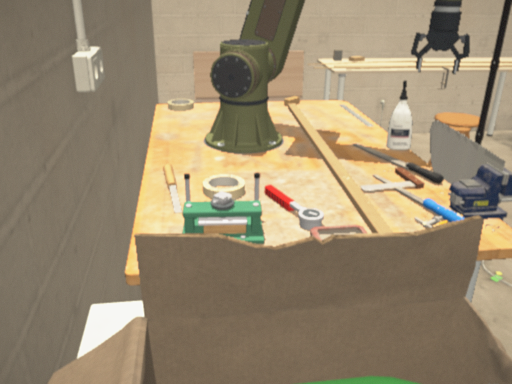

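Top view: wrench head about (183,173), its grip about (207,228), press at (275,175) with square head (276,160), posts about (237,188) and (309,193). The tape, chisel and tin lie around them. The side view confirms this layout. Next I'll take a close crop and the depth points.

Run:
```python
from h import *
import pickle
c=pickle.load(open("top.pkl","rb")); P=pts(c)
cv2.imwrite("pics/topcrop.png",cv2.resize(c["image"][125:265,140:340],None,fx=4,fy=4,interpolation=cv2.INTER_CUBIC))
for n,(u,v) in dict(head=(183,173),grip=(207,228),sq=(276,160),pl=(237,188),pr=(309,193),bench=(220,300),tin=(167,124),tape=(249,250),ch=(333,300)).items(): print(n,P[v,u].round(1))
# rim of wrench head / side camera
s=pickle.load(open("side.pkl","rb")); Q=pts(s)
for n,(u,v) in dict(sq=(223,198),capL=(187,177),capR=(257,176),head=(311,215),grip=(278,193)).items(): print('side',n,Q[v,u].round(1))
cv2.imwrite("pics/sidecrop.png",cv2.resize(s["image"][155:255,160:360],None,fx=4,fy=4,interpolation=cv2.INTER_CUBIC))
```

```text
head [579.7  73.3  29.5]
grip [467.1  25.8  22.2]
sq [ 594.8 -113.4   88.6]
pl [540.2 -38.6 108.1]
pr [ 532.1 -177.8   68.3]
bench [318.7   2.2  -0.9]
tin [683.8 107.5  20.5]
tape [421.5 -59.1  25.5]
ch [ 318.9 -226.8   23.1]
side sq [ 614.5 -113.6   90.8]
side capL [ 534.8 -181.3  104.7]
side capR [548.1 -37.2 105.9]
side head [593.   71.2  31.5]
side grip [470.4  24.5  28. ]
```

View pics/topcrop.png

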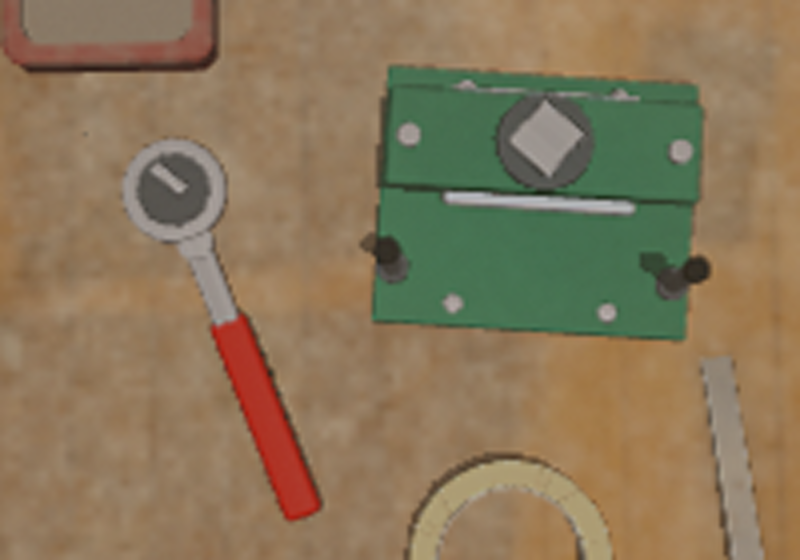

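View pics/sidecrop.png

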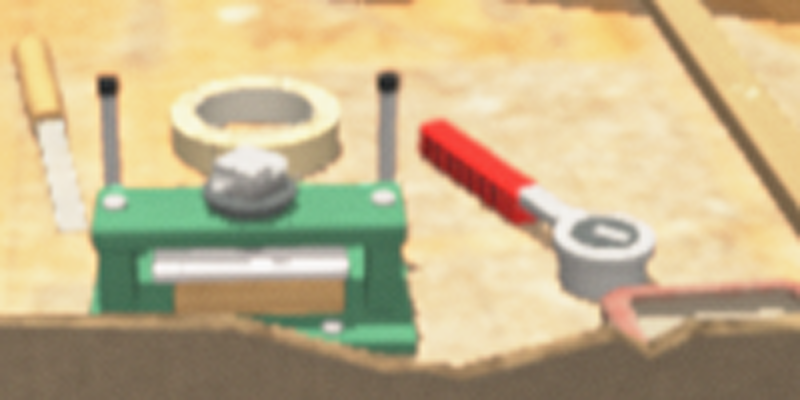

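Top crop: square head corners (546,99), (584,135), (548,176), (510,137), wrench head centre (175,190), caps (385,250) and (697,270). In the side crop the square top centre is near (252,155) and the head top centre near (604,232). I'll fit these from depth and triangulate the heights.

Run:
```python
from h import *
import pickle
c=pickle.load(open("top.pkl","rb")); s=pickle.load(open("side.pkl","rb")); P=pts(c)
def ray(c,u,v):
    f=384/2/np.tan(np.radians(c["fovy"])/2)
    d=rot(c["attitude"]).apply([(u-c["cx"])/f,(v-c["cy"])/f,1]); return np.array(c["eye"]),d
def tri(a,b):
    (o1,d1),(o2,d2)=ray(c,*a),ray(s,*b)
    t=np.linalg.lstsq(np.stack([d1,-d2],1),o2-o1,rcond=None)[0]
    return ((o1+t[0]*d1+o2+t[1]*d2)/2).round(1), np.linalg.norm(o1+t[0]*d1-o2-t[1]*d2).round(1)
def onz(u,v,z):
    o,d=ray(c,u,v); return o+d*(z-o[2])/d[2]
t=lambda x,y:(140+(x+.5)/4-.5,125+(y+.5)/4-.5)
S=lambda x,y:(160+(x+.5)/4-.5,155+(y+.5)/4-.5)
print("tri sq",tri(t(547,137),S(252,155)),"head",tri(t(175,190),S(604,234)),"caps",tri(t(386,250),S(388,80)),tri(t(697,270),S(107,83)))
print("grip end",tri(t(303,505),S(440,128)))
cor=np.array([onz(*t(*p),89) for p in [(546,99),(584,135),(548,176),(510,137)]]); print(cor.round(1),cor.mean(0).round(1))
e=np.roll(cor,-1,0)-cor; print("edge len",np.linalg.norm(e,axis=1).round(1),"ang",(np.degrees(np.arctan2(e[:,1],e[:,0]))%90).round(1))
x,y,z=P[...,0],P[...,1],P[...,2]
m=(np.hypot(x-580,y-73)<45)&(z>24); pp=P[m]; 
# head circle
h=pp[np.hypot(pp[:,0]-580,pp[:,1]-73)<32]; print("head depth",h.mean(0).round(1),np.ptp(h,0).round(1))
img=c["image"].astype(int); red=(img[...,2]-img[...,1]>90)&(z>10)&(x<560)&(y>-40); g=P[red]; mu=g.mean(0); w,V=np.linalg.eigh(np.cov(g[:,:2].T)); d=V[:,1]; d*=-np.sign(d[0])
print("grip",mu.round(1),len(g),"dir",d,np.degrees(np.arctan2(-d[1],-d[0])).round(2))
for z0,nm in((28,"head@28"),): 
    hc=onz(*t(175,190),z0); print(nm,hc.round(1),"yaw head-grip",np.degrees(np.arctan2(hc[1]-mu[1],hc[0]-mu[0])).round(2))
m=(np.hypot(x-602,y+113)<28); q=P[m&(z>84)]; print("sq depth",q.mean(0).round(1),len(q)); q=P[m&(z>69.5)&(z<80)]; print("collar",q[:,2].mean(), cv2.minEnclosingCircle(P[m&(z>69.5)][:,:2].astype(np.float32)))
b=P[(z>60)&(z<69)&(x>560)&(x<660)&(y<0)&(y>-220)]; print("bridge rect",cv2.minAreaRect(b[:,:2].astype(np.float32)),b[:,2].mean())
# wrench head circle by Hough on upsampled gray
gr=cv2.resize(c["image"][125:265,140:340],None,fx=4,fy=4,interpolation=cv2.INTER_CUBIC); gr=cv2.cvtColor(gr,cv2.COLOR_BGR2GRAY)
for roi in ((100,120,250,260),(480,80,610,200)):
    a=gr[roi[1]:roi[3],roi[0]:roi[2]]; k=cv2.HoughCircles(a,cv2.HOUGH_GRADIENT_ALT,1,50,param1=150,param2=0.5,minRadius=30,maxRadius=60); print(None if k is None else k[0]+[roi[0],roi[1],0])
```

```text
tri sq (array([ 596.4, -113.4,   92.4]), np.float64(1.1)) head (array([581.6,  72.9,  29.8]), np.float64(1.0)) caps (array([542. , -37. , 106.5]), np.float64(0.2)) (array([ 530.5, -182.2,  106.6]), np.float64(0.5))
grip end (array([420.9,  11.3,  22.7]), np.float64(4.5))
[[ 615.3 -114.    89. ]
 [ 597.6 -131.9   89. ]
 [ 578.1 -114.3   89. ]
 [ 597.1  -96.4   89. ]] [ 597.  -114.2   89. ]
edge len [25.1 26.3 26.1 25.3] ang [45.3 48.  43.1 45.9]
head depth [580.9  72.4  28. ] [60.2 51.4  9.5]
grip [464.7  27.5  23.6] 468 dir [-0.93087576 -0.36533589] 21.43
head@28 [581.7  72.7  28. ] yaw head-grip 21.1
sq depth [ 597.4 -114.4   88.3] 179
collar 72.89740830813882 ((597.8056640625, -114.5812759399414), 23.65239143371582)
bridge rect ((597.7634887695312, -114.57186126708984), (155.6373291015625, 50.676570892333984), 85.60562133789062) 63.72517058424457
[[174.         191.          51.50043869]
 [174.         191.          36.78660965]]
[[551.         146.          54.24987793]]
```

Screw axis is (597.5,-114.4), head yaw ≈0.5° mod 45 and collar top 72.9. The press yaw is −4.4° and the bridge measures 155.6×50.7, z 63.7, which matches the text. The wrench head is at (581.4,72.7) with yaw 21.2°, so it should be placed at wrench yaw 0.5°. Now I'll grasp it.

Run:
```python
from h import *
q=lambda d: quat(down(np.radians(d)))
st=lambda: (lambda s:print(round(s["clock"],2),s["ee_pos"].round(1),s["ft_force"].round(2),s["moment"].round(2),round(s["grip_width"],1),round(s["grip_force"],1),s["joint_positions"].round(2)))(bot.read_state())
bot.move_to([581.4,72.7,120],q(21.2)); st()
bot.servo_line([581.4,72.7,23],speed=100,until_force=15); st()
bot.move_gripper(45,90); st()
bot.servo_line([581.4,72.7,165],speed=120); st()
bot.move_to([597.5,-114.4,165],q(0.5)); st()
c=bot.read_camera("side"); cv2.imwrite("pics/side1.png",cv2.resize(c["image"][115:255,150:310],None,fx=4,fy=4,interpolation=cv2.INTER_CUBIC))
```

```text
2.24 [581.4  73.5 120.2] [ 0.12 -0.28 -0.04] [-0.05  0.01  0.01] 85.3 0.0 [0.06 0.51 1.54 0.   1.09 1.26]
3.36 [581.8  72.7  23.7] [ 0.52  0.47 -0.12] [-0.01 -0.03 -0.02] 85.2 0.0 [ 0.06  0.65  1.58 -0.    0.9   1.26]
3.79 [582.   72.2  24. ] [-1.62 -4.12  6.94] [-0.69  0.16 -0.05] 51.1 91.9 [ 0.06  0.65  1.58 -0.    0.9   1.26]
5.12 [581.1  72.7 164.1] [-0.71  0.39 -5.15] [-0.   -0.02 -0.01] 51.2 94.2 [0.06 0.46 1.51 0.   1.17 1.26]
5.9 [ 597.3 -114.6  164.5] [ 0.29  1.05 -5.06] [ 0.06 -0.02 -0.  ] 51.4 94.3 [-0.25  0.51  1.44  0.    1.2   1.31]
```

View pics/side1.png

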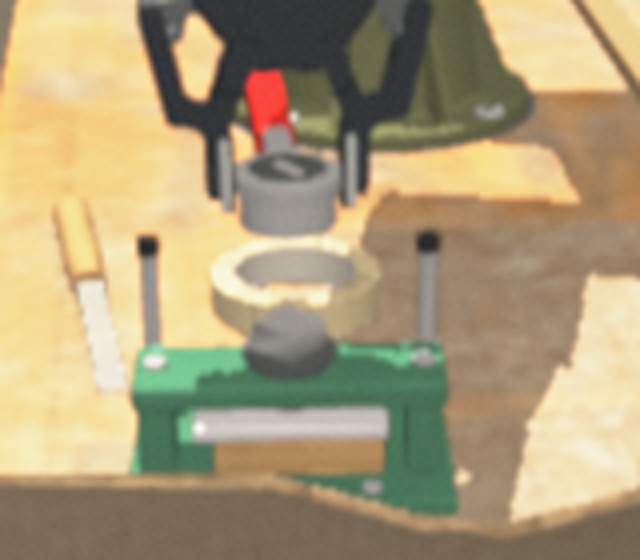

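The wrench hangs level between the pads: head centre near crop (287,190), directly over the screw head at about (290,340). I'll lower it.

Run:
```python
from h import *
q=lambda d: quat(down(np.radians(d)))
def st(): 
    s=bot.read_state(); print(round(s["clock"],2),s["ee_pos"].round(1),s["ft_force"].round(2),s["moment"].round(2),round(s["grip_width"],1)); return s
bot.servo_line([597.5,-114.4,118],speed=80); st()
r=bot.servo_line([597.5,-114.4,96.5],speed=20,until_force=8); print(r); st()
```

```text
6.68 [ 597.7 -114.4  118.3] [-0.68 -0.24 -4.11] [ 0.01 -0.01  0.01] 51.3
True
7.69 [ 597.5 -114.4   97.1] [0.08 0.23 6.68] [-0.01  0.09  0.02] 51.1
```

Contact came at z 97.1, which equals the grasp height (24.0) plus the collar (73), so the wrench is seated. I'll release it, back off and check.

Run:
```python
from h import *
q=lambda d: quat(down(np.radians(d)))
bot.move_gripper(85); bot.servo_line([597.5,-114.4,170],speed=150)
# go over the grip point, clear of the handle
a=np.radians(0.5); p=np.array([597.5,-114.4])-145*np.array([np.cos(a),np.sin(a)])
bot.move_to([*p,170],q(0.5)); print(bot.read_state()["clock"])
import pickle
c=bot.read_camera("side"); pickle.dump(c,open("side2.pkl","wb")); k=bot.read_camera("top"); pickle.dump(k,open("top2.pkl","wb"))
A=cv2.resize(c["image"][155:255,170:290],None,fx=4,fy=4,interpolation=cv2.INTER_CUBIC); B=cv2.resize(k["image"][120:220,225:325],None,fx=3.2,fy=4,interpolation=cv2.INTER_CUBIC)
cv2.imwrite("pics/both2.png",np.hstack([A,B]))
P=pts(k); x,y,z=P[...,0],P[...,1],P[...,2]; m=(np.hypot(x-597,y+114)<32)&(z>92); h=P[m]; print(len(h),h.mean(0).round(1),np.median(h[:,2]),cv2.minEnclosingCircle(h[:,:2].astype(np.float32)))
```

```text
9.4083
655 [ 596.4 -114.   100.9] 100.90153125367135 ((595.210693359375, -114.6325912475586), 29.596250534057617)
```

View pics/both2.png

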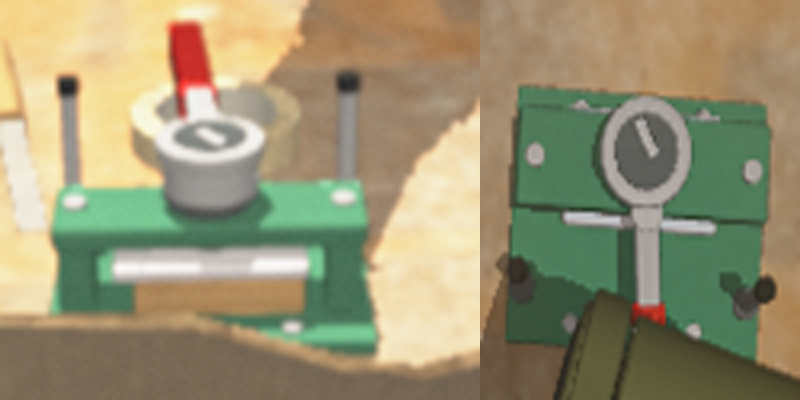

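Seated: the head top measures z 100.9 against 101 expected, and the handle runs straight between the posts. Next I'll cage the handle loosely with the jaws at 145 mm and make the first stroke clockwise, towards +y.

```bash
cat >> h.py <<'E'
C=np.array([597.5,-114.4])
def pose(deg,z=85.0,r=145):
    a=np.radians(deg); p=C-r*np.array([np.cos(a),np.sin(a)]); return [*p,z],quat(down(a))
def ft(deg,base=0):
    a=np.radians(deg); s=bot.read_state(); f=s["ft_force"]
    return -(f[:2]@[-np.sin(a),np.cos(a)])-base, f[2], s
def step(deg,speed,guard=None):
    p,o=pose(deg); r=bot.servo_line(p,o,speed=speed,until_force=guard); F,fz,s=ft(deg); return F,fz,s,r
E
python3 - <<'E'
from h import *
bot.move_gripper(45,20)
p,o=pose(0.5); bot.servo_line(p,o,speed=120,until_force=10)
bot.move_gripper(24,20)
F,fz,s=ft(.5); print(s["clock"],s["ee_pos"].round(1),F.round(2),fz.round(2),s["grip_width"],s["grip_force"])
d=0.5
while d>-42:
    d=max(d-5,-42); F,fz,s,r=step(d,50,5); print(d,F.round(2),fz.round(2),r,round(s["clock"],2),s["ee_pos"].round(1))
    if F>6.5: break
E
```

```text
11.175 [ 452.6 -115.7   85.3] 0.77 -0.51 24.14403957296997 0.0
-4.5 0.33 -0.0 False 11.57 [ 453.  -103.    85.1]
-9.5 -0.15 0.64 False 11.97 [454.5 -90.7  85. ]
-14.5 1.53 -0.89 False 12.38 [457.2 -78.4  85.1]
-19.5 2.7 -0.2 False 12.78 [460.9 -66.4  85. ]
-24.5 2.87 -0.31 False 13.18 [465.5 -54.6  85. ]
-29.5 3.24 0.14 False 13.57 [471.1 -43.2  84.9]
-34.5 3.65 0.32 False 13.97 [477.8 -32.5  84.9]
-39.5 2.26 0.37 False 14.38 [485.4 -22.4  84.9]
-42 3.19 -0.47 False 14.65 [489.5 -17.6  84.9]
```

```bash
cat >> h.py <<'E'
def avg(deg,n=8):
    v=[]
    for _ in range(n): bot.dwell(0.02); v.append(ft(deg)[0])
    return np.mean(v)
def back(a,b,n):
    for d in np.linspace(a,b,n+1)[1:]: F,fz,s,r=step(d,90,5)
    m=avg(b); print("back",b,m.round(2),fz.round(2),r,round(s["clock"],2),s["ee_pos"].round(1)); return m
def stroke(a,b,stp,stop,base,lim=5.6,fine=1.5):
    d=a;F=0
    while d>b:
        d=max(d-(stp if F<lim-.7 else fine),b); g=max(stop-F,1.5)
        F,fz,s,r=step(d,40 if F<lim-.7 else 15,g); F=avg(d)-base
        print(round(d,1),F.round(2),fz.round(2),r,round(s["clock"],2))
        if r or F>lim: break
    return d,F
E
python3 - <<'E'
from h import *
b=back(-42,36,6)
stroke(36,-42,4,8.0,0)
E
```

```text
back 36 -0.82 -0.61 False 17.74 [ 479.9 -199.    84.8]
32 -0.11 -0.36 False 18.27
28 0.4 -0.48 False 18.81
24 0.36 -0.35 False 19.34
20 0.27 -0.83 False 19.88
16 0.41 -0.07 False 20.41
12 0.31 0.12 False 20.94
8 1.19 -0.2 False 21.48
4 2.86 -0.64 False 22.01
0 3.18 -0.91 False 22.54
-4 3.09 -0.05 False 23.07
-8 3.34 -0.35 False 23.61
-12 3.08 -0.67 False 24.14
-16 3.24 -0.6 False 24.68
-20 3.2 -0.35 False 25.21
-24 3.17 0.16 False 25.74
-28 2.79 -0.33 False 26.27
-32 3.04 -0.58 False 26.81
-36 3.23 -0.08 False 27.34
-40 3.02 -0.5 False 27.88
-42 3.11 1.18 False 28.28
```

Free running reads a steady 3.1 N at rest, against 4.1 N nominal while moving. About 1.3 rad has been turned so far. Return and make the next stroke, carefully.

Run:
```python
from h import *
b=back(-42,36,6)
stroke(36,-42,4,7.5,0,lim=4.6,fine=1.5)
```

```text
back 36 -0.94 -0.53 False 31.51 [ 479.9 -199.    84.8]
32 -0.2 -0.71 False 32.04
28 0.35 0.61 False 32.58
24 0.44 -0.16 False 33.11
20 0.18 -0.84 False 33.64
16 0.08 -0.55 False 34.17
12 0.57 0.47 False 34.71
8 1.27 0.95 False 35.24
4 2.79 -0.98 False 35.77
0 3.5 0.15 False 36.31
-4 2.96 0.25 False 36.84
-8 4.46 -0.55 False 37.38
-9.5 5.2 0.21 False 37.91
```

Run:
```python
from h import *
d,F=-9.5,5.2
for d in (-10.5,-11.2):
    F,fz,s,r=step(d,10,3); F=avg(d,15); print(d,F.round(2),r,round(s["clock"],2))
    if F>5.8: break
```

```text
-10.5 5.78 False 38.44
-11.2 5.61 False 39.02
```

Resting push is 5.7 N, up from 3.1 N free, so the running push is about 7 N or 60–80 N of clamping force. I'll stop here, back off, release and verify.

Run:
```python
from h import *
step(-9.8,20); print(avg(-9.8)); bot.move_gripper(50)
p,o=pose(-9.8,200); bot.servo_line(p,speed=150)
bot.move_to([300,250,300],quat(down(np.radians(90))))
c=bot.read_camera("side"); k=bot.read_camera("top")
A=cv2.resize(c["image"][155:255,170:290],None,fx=4,fy=4,interpolation=cv2.INTER_CUBIC); B=cv2.resize(k["image"][130:230,225:325],None,fx=3.2,fy=4,interpolation=cv2.INTER_CUBIC)
cv2.imwrite("pics/both3.png",np.hstack([A,B]))
P=pts(k); x,y,z=P[...,0],P[...,1],P[...,2]; m=(np.hypot(x-597,y+114)<32)&(z>92); h=P[m]; print(h.mean(0).round(1),np.median(h[:,2]),bot.read_state()["clock"],bot.read_state()["ft_force"])
```

```text
5.177208878201617
[ 595.9 -113.9  100.8] 100.83006019479109 42.55 [ 0.70168304 -0.45994485  0.50843949]
```

View pics/both3.png

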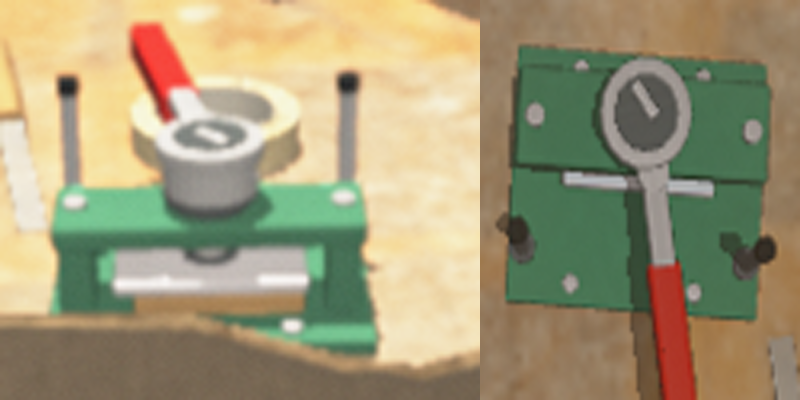

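The wrench is still seated (head top 100.8) and the platen is on the wood. But the handle sprang back to about +8° on release, so I'll feel the clamp again and then unload it gently before opening.

Run:
```python
from h import *
k=bot.read_camera("top"); P=pts(k); img=k["image"].astype(int); z=P[...,2]
g=P[(img[...,2]-img[...,1]>90)&(z>75)&(P[...,0]<560)&(P[...,1]<-40)]; mu=g.mean(0); a=np.degrees(np.arctan2(C[1]-mu[1],C[0]-mu[0])); print(mu.round(1),len(g),"handle",a.round(1))
if abs(a)<35 and len(g)>80:
    p,o=pose(a,170); bot.move_to(p,o); p,o=pose(a); bot.servo_line(p,o,speed=120,until_force=10); bot.move_gripper(24,20)
    F,fz,s=ft(a); print(F.round(2),fz.round(2),s["grip_width"],s["grip_force"],s["clock"])
    stroke(a,-14,3,6.5,0,lim=5.0,fine=1)
```

```text
[ 472.3 -130.    96.7] 538 handle 7.1
0.62 -0.44 24.265107632389537 0.0 45.4167
4.1 0.42 -0.08 False 45.76
1.1 0.35 -0.67 False 46.23
-1.9 1.6 -0.21 False 46.71
-4.9 2.97 -0.52 False 47.18
-7.9 4.13 0.29 False 47.66
-10.9 5.67 -0.13 False 48.13
```

Run:
```python
from h import *
d=-10.9
for i in range(5):
    d-=0.8; F,fz,s,r=step(d,8,3); F=avg(d,15); print(round(d,1),F.round(2),r,round(s["clock"],2))
    if F>6.3: break
# unload gently: handle follows the finger back
while d<8:
    d+=3; step(d,40)
    F=avg(d,4); print("un",round(d,1),F.round(2))
    if F<0.8: break
bot.move_gripper(50)
p,o=pose(d,200); bot.servo_line(p,speed=150); bot.move_to([300,250,300],quat(down(np.radians(90))))
k=bot.read_camera("top"); P=pts(k); x,y,z=P[...,0],P[...,1],P[...,2]; m=(np.hypot(x-597,y+114)<32)&(z>92); h=P[m]; print(h.mean(0).round(1),np.median(h[:,2]),bot.read_state()["clock"])
cv2.imwrite("pics/top4.png",k["image"])
```

```text
-11.7 6.25 False 48.67
-12.5 6.11 False 49.33
-13.3 6.86 False 49.98
un -10.3 5.19
un -7.3 3.64
un -4.3 2.39
un -1.3 1.31
un 1.7 0.19
[ 596.  -114.3  100.9] 100.95862153884536 55.125
```

View pics/top4.png

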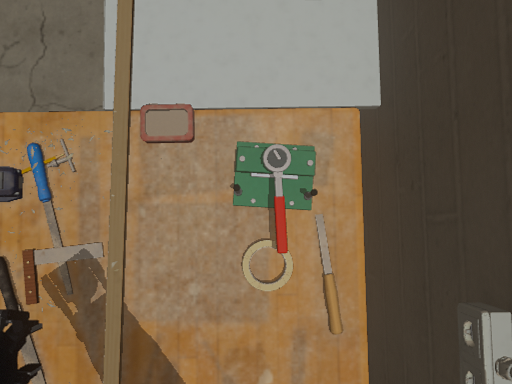

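The wrench sits fully down on the head at (277,158), and the bystanders are where they started. The arm is clear of everything, so I'm handing in.

```bash
python3 -c "
from rig import bot
print(bot.finish_job())"
```

```text
the job is handed in; nothing more can be done
None
```

The job is handed in, with no verdict returned: the ratchet wrench is fully down on the head, the offcut is clamped at an estimated 65–115 N (judged from the handle push, which rose from about 3.1 N running free to 6.9 N), the arm is clear, and no bystander looks moved.

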